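# Shut and latch the betel box

## Robot

A 6-joint arm with a two-finger parallel gripper is mounted at the origin on the work surface. World frame = base frame: x ahead of the robot, y to its left, z up, the work surface at z = 0. Lengths are in m, angles in rad, forces in N, time in s.
With the tool pointing down it reaches from about 0.425 to 0.95 m from the base axis. Payload 3.5 kg.
Tool frame: the origin (TCP) lies midway between the tips of the shut fingers; the grasp point (between the pads) lies 19 mm behind it; x points along the fingers, z is the direction in which the jaws open and shut, and the axes are right-handed (so a half turn about x gives the same grasp; the last joint's range is limited). The gripper opens to 85 mm and grips with 20 to 120 N. Pads are 22 mm wide; open, the fingers measure 114 mm over their backs; the gripper's body (76 mm by 85 mm) begins 54 mm behind the grasp point. The pads swing forward as they close: fully open they stand 13 mm farther back than shut.
Start: joints at [1.126, 0.286, 1.577, -0, 1.279, -0.15], TCP at [0.196, 0.646, 0.231] pointing down, gripper open.
Joint ranges: [-2.77, 2.77], [-0.9, 2.22], [0.21, 2.48], [-1.53, 4.67], [0.24, 2.81], [-2.84, 2.84]. Speed limits (rad/s): [2.79, 2.79, 3.14, 3.14, 3.14, 3.14].

## Interface

Orientations are given as a unit quaternion [x, y, z, w].
In Python, from plant import readout, eyes, ctrl gives the robot as it stands.
- The arm moves only by the tool move_arm, never from a script. Its argument "commands" is a list of rows, each a list of 7 numbers: the turn, a rotation vector about the world's x, y, z in rad, then the shift along the world's x, y, z in mm, then the closure in counts, from 0 (fully open) to 255 (shut). A call has 1 to 12 rows; each row is the pose to reach, as a shift and turn from the pose measured when the call began; what a row does not reach only later rows make up. A row lasts 1/10 s, in which the tool goes at most 50 mm and 8.59 degrees, less where a joint would pass 70% of its speed; a pose out of reach is approached as far as the arm can. A call with a gripper value outside its range is refused whole. The fingers move at their own pace and stop on an object; "newtons" is the grip in N (left out, the last holds). Time passes only in rows, so rows that repeat a pose let the fingers close. It gives the time, the measured TCP pose, the force and the opening at its end, in the units of the state.
- readout.get_state(): the state, without advancing time (a new reading comes with each control period).
- eyes.read_camera(name): name is "scene" or "top"; returns a dict with "color" (480x640x3 uint8, red, green, blue), "depth" (480x640 float32, m along the optical axis (not along the pixel's ray), 0 where there is no reading), "K" (3x3 intrinsics, pixels), "dist" ([k1, k2, p1, p2, k3] as OpenCV has them; the pictures are not rectified), "eye" and "attitude" of the camera in the world. Camera axes: x right, y down, z forward; pixel columns grow to the right and rows downward; lengths in m; the calibration is good to about 2 mm. A picture is of the moment at which its call begins.
- ctrl.sign_off(): hands the job in, once; it reports no verdict.
The state is a dict: "time": time; "qpos": joint angles; "dq": joint speeds; "joint_efforts": joint torques, N m; "eef_pos": TCP position; "tcp_rot": TCP orientation; "contact_force": force on the tool from outside, world axes, zero at the start; "wrist_torque": the same for the moment, N m; "opening": opening from 0.0 (shut) to 1.0 (fully open).
Only numpy, scipy, OpenCV 4.12 (cv2) and the standard library are available. Lean on these libraries where they do the work, as an engineer would, in place of code of your own. Each camera call takes 0.05 s, during which the arm holds its last target.

## Task

Shut the open lid of the steel betel box, then latch it: pull the black sprung knob beside the lid up out of its notch, turn it anticlockwise (seen from above) so that its steel tongue swings over the shut lid, and feel for the latching notch so that the knob drops fully down into it. Handle the knob gently, never straining it hard against its gate or its pull stop, leave the other things where they are, and let go at the end.

Things in the scene. Friction and masses are not known exactly. Their poses are not given: they have to be found in the camera images.
- betel_box: Bare steel box, fixed, 140 (x) x 240 (y) x 80 mm high; origin at the centre of its underside, z up. Its +y end (y 30 to 120 mm) is a fixed deck, top at z = 80 mm, with the latch knob on the vertical axis x = 0, y = 75 mm. The rest (y -118 to 27 mm) is covered by the lid.
- lid (a joint): Hinge of the steel lid (140 x 146 x 4 mm, with a 12 mm wide, 5 mm high strip along its edge next to the knob), on the box's edge x = 70, z = 80 mm, along box y. 0 = shut (lid top at box z = 84 mm), grows as it opens (rad); starts 0.5 to 0.85 open. It is stiff (0.14 N m), stays where left and shuts when pushed down from above.
- lid_edge (a point): Middle of the lid's free edge, on its upper face, 140 mm from the hinge line.
- selector_knob: Black latch knob: an upright grip bar 44 mm long, 12 thick, 28 tall on a round skirt (76 mm across, 5 thick). Origin on the turning axis, mid bar: 14 mm above the skirt's top, 14 mm below the bar's top, 109 mm above the box's underside when down. Own x runs along the bar towards the steel tongue (14 mm wide, level with the skirt), z up.
- tongue_tip (a point): Tip of the knob's steel tongue, upper face, 68 mm from the knob's axis. It points along pi + 0.3 + knob_turn in the box's frame.
- knob_lift (a joint): How far the knob is pulled up (m): 0 = fully down in a notch; clear of the gate, or standing on the gate's flat top, at about 0.0075; pull stop at 0.014. A spring pulls it down with 4 N (at 0) to 7.5 N (at the stop), damped (25 N s/m), so that it drops in about 0.1 s when let go.
- knob_turn (a joint): Turn of the knob (rad): 0 = home notch, where it starts; grows anticlockwise seen from above. The latching notch is the only other one; its place differs from box to box, anywhere from 0.85 to 1.4, hidden under the skirt.
- gate (a point): On the knob's axis at the height of the deck. Here is the hidden gate: a pin under the skirt, 30 mm from the axis, enters a notch within 0.05 rad. Elsewhere the gate's top is flat: the knob let down there stands 7.5 mm up and turns with 0.15 N m until it drops; then the notch's walls stop it. More than 15 N on gate or pull stop (pressed, pulled, or twisted with 0.45 N m) breaks it.
- comb: Wooden comb, 150 x 28 x 6 mm, lying in front of the box. Leave alone. Origin under its centre.
- tumbler: Steel tumbler, 68 mm across, 95 mm high, beside one end of the box. Leave alone. Origin under its centre.
- lime_tin: Small round tin, 52 mm across, 45 mm high, beside the other end of the box. Leave alone. Origin under its centre.
- vase: Glass vase, 72 mm across, 130 mm high, behind the box. Leave alone. Origin under its centre.
- flashlight: Flashlight lying on its side, 190 mm long, 48 mm thick, left of the box. Leave alone. Origin under its centre.
- pill_jar: Glass jar, 76 mm across, 85 mm high, right of the box. Leave alone. Origin under its centre.
- soap_dish: White dish, 110 x 80 x 30 mm, right of the box. Leave alone. Origin under its centre.

How it is judged:
By the outcome, as a careful person would: the job done as asked, in the order asked, and still so for the second after the job is handed in, with the robot touching nothing.
It also fails if it takes over 64 s, if anything falls off the work surface, if the arm or the gripper's body presses on something with over 40 N, if the wrist force passes 120 N, or if a joint passes its speed limit or range.

## Working session

There is one attempt and no reset: what is moved stays moved. The work goes in short steps, Python scripts to look and compute and a tool call to move; the robot and the scene stay as the last step left them, time stands still between calls to the robot, and variables do not carry over. Pictures are saved under pics/ and viewed, and the job is handed in when it is done.

Besides the shell and the picture viewer there is one more tool, called as a command line: name --pt "numbers of a row" for each row, then --argument value for the rest. move_arm: Moves the arm, as the interface text tells. Its arguments: {"type":"object","properties":{"commands":{"type":"array"},"newtons":{"type":"number"}},"required":["commands"]}

```bash
ls; mkdir -p pics; cat > h.py <<'E'
import numpy as np, cv2, pickle
from plant import readout, eyes, ctrl
def snap(name,tag):
    d=eyes.read_camera(name); cv2.imwrite(f'pics/{tag}.png',d['color'][:,:,::-1]); pickle.dump(d,open(f'{tag}.pkl','wb')); return d
E
python3 - <<'E'
from h import *
s=readout.get_state(); print(s)
for n in('scene','top'):
    d=snap(n,n+'0'); print(n,d['K'],d['dist'],d['eye'],d['attitude'])
E
```

```text
pics
{'time': 0.0, 'qpos': array([ 1.12603677e+00,  2.87191724e-01,  1.57817984e+00, -1.04364174e-05,
        1.27856972e+00, -1.49987253e-01]), 'dq': array([ 0.00081462,  0.00029661, -0.00163987, -0.00097973,  0.00039666,
       -0.00099629]), 'joint_efforts': array([ 7.05223320e-04, -4.05978942e+01, -2.92626214e+01, -6.02118325e-05,
        5.80104446e-03,  3.75346133e-06]), 'eef_pos': array([0.19578479, 0.64530185, 0.22992825]), 'tcp_rot': array([-0.42154562,  0.56873646,  0.42076069,  0.56727292]), 'contact_force': array([-0.5891841 ,  0.27809868,  0.04194118]), 'wrist_torque': array([0.01023882, 0.0009099 , 0.0055456 ]), 'opening': 1.0002900459120976}
scene [[516.79740265   0.         317.52117799]
 [  0.         516.79740265 232.51756023]
 [  0.           0.           1.        ]] [-0.06485324  0.          0.          0.          0.        ] [1.36499828 0.11960089 0.97732034] [ 0.59251388  0.72240043 -0.27308134 -0.22911023]
top [[451.30150802   0.         313.59518339]
 [  0.         451.30150802 239.52354744]
 [  0.           0.           1.        ]] [0.017972 0.       0.       0.       0.      ] [ 0.43089017 -0.01412053  1.1973879 ] [ 0.71019387 -0.70002219  0.04660251 -0.05849621]
```

View pics/scene0.png

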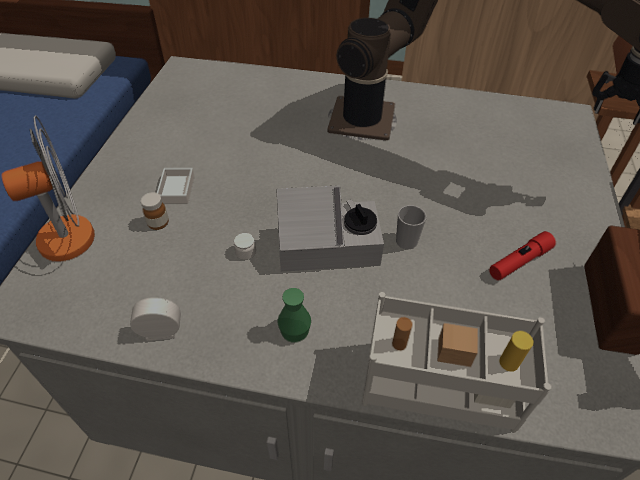

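View pics/top0.png

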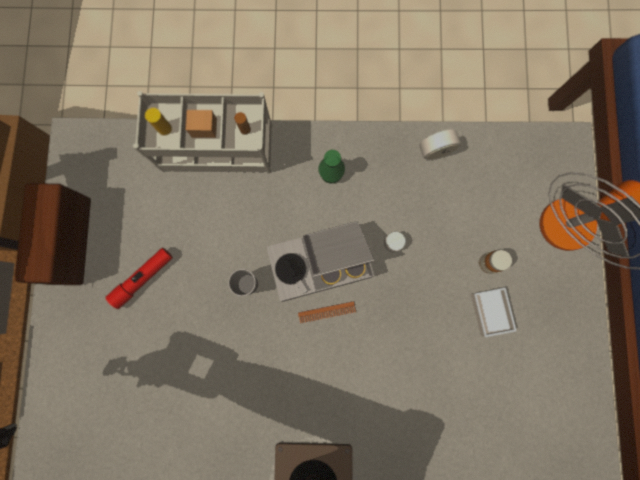

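The scene view shows the box at about (330,230), with its lid open and the knob at (360,217). In the top view the knob is at (291,268), the lid around (340,250) and the comb at (327,312). Next I'll measure the box from depth.

```bash
cat >> h.py <<'E'
from scipy.spatial.transform import Rotation as R
def cloud(d):
    h,w=d['depth'].shape
    u,v=np.meshgrid(np.arange(w),np.arange(h))
    p=cv2.undistortPoints(np.stack([u,v],-1).reshape(-1,1,2).astype(np.float64),d['K'],d['dist']).reshape(h,w,2)
    z=d['depth'][...,None]
    c=np.concatenate([p*z,z],-1)
    W=c@R.from_quat(d['attitude']).as_matrix().T+d['eye']
    W[d['depth']==0]=np.nan
    return W
E
python3 - <<'E'
from h import *
for n in('top','scene'):
    d=pickle.load(open(n+'0.pkl','rb')); W=cloud(d); np.save(n+'W.npy',W)
    if n=='top':
        print('table',np.nanmedian(W[330:345,300:340,2]))
        for v in range(225,305,6): print(v,[tuple((W[v,u]*1000).round().astype(int)) if W[v,u,0]==W[v,u,0] else None for u in range(268,376,12)])
        c=cv2.resize(d['color'][200:330,210:420],None,fx=3.8,fy=3.8,interpolation=cv2.INTER_CUBIC)
    else: c=cv2.resize(d['color'][170:290,220:450],None,fx=3.4,fy=3.4,interpolation=cv2.INTER_CUBIC)
    cv2.imwrite(f'pics/{n}_c0.png',c[:,:,::-1])
E
```

```text
table -0.0009908824593405363
225 [(np.int64(649), np.int64(132), np.int64(-2)), (np.int64(649), np.int64(99), np.int64(-1)), (np.int64(649), np.int64(66), np.int64(1)), (np.int64(650), np.int64(34), np.int64(-3)), (np.int64(650), np.int64(2), np.int64(0)), (np.int64(651), np.int64(-31), np.int64(-3)), (np.int64(635), np.int64(-60), np.int64(84)), (np.int64(635), np.int64(-89), np.int64(88)), (np.int64(652), np.int64(-128), np.int64(-2))]
231 [(np.int64(631), np.int64(130), np.int64(3)), (np.int64(633), np.int64(99), np.int64(-3)), (np.int64(633), np.int64(66), np.int64(-1)), (np.int64(633), np.int64(34), np.int64(-1)), (np.int64(634), np.int64(1), np.int64(0)), (np.int64(619), np.int64(-30), np.int64(86)), (np.int64(619), np.int64(-59), np.int64(93)), (np.int64(617), np.int64(-88), np.int64(104)), (np.int64(636), np.int64(-128), np.int64(-4))]
237 [(np.int64(616), np.int64(130), np.int64(-1)), (np.int64(616), np.int64(98), np.int64(-3)), (np.int64(617), np.int64(66), np.int64(-3)), (np.int64(602), np.int64(30), np.int64(95)), (np.int64(603), np.int64(0), np.int64(94)), (np.int64(601)
[... 4018 characters left out ...]
, np.int64(75)), (np.int64(457), np.int64(30), np.int64(1)), (np.int64(457), np.int64(-1), np.int64(0)), (np.int64(458), np.int64(-33), np.int64(1)), (np.int64(458), np.int64(-64), np.int64(-3)), (np.int64(459), np.int64(-96), np.int64(-2)), (np.int64(459), np.int64(-127), np.int64(-1))]
303 [(np.int64(440), np.int64(125), np.int64(1)), (np.int64(440), np.int64(93), np.int64(-3)), (np.int64(441), np.int64(62), np.int64(0)), (np.int64(441), np.int64(30), np.int64(-1)), (np.int64(442), np.int64(-1), np.int64(-3)), (np.int64(442), np.int64(-33), np.int64(-2)), (np.int64(443), np.int64(-64), np.int64(1)), (np.int64(443), np.int64(-96), np.int64(3)), (np.int64(444), np.int64(-128), np.int64(-3))]
```

View pics/top_c0.png

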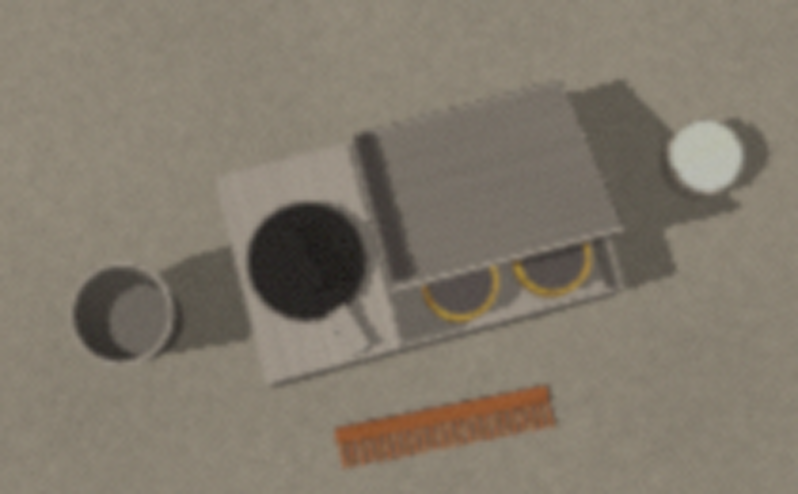

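View pics/scene_c0.png

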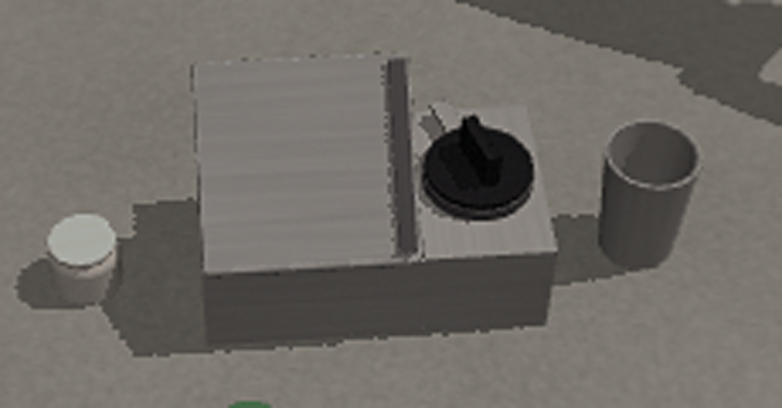

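```bash
cat >> h.py <<'E'
def rayplane(d,uv,z):
    p=cv2.undistortPoints(np.array(uv,float).reshape(-1,1,2),d['K'],d['dist']).reshape(-1,2)
    r=np.c_[p,np.ones(len(p))]@R.from_quat(d['attitude']).as_matrix().T
    return d['eye']+r*((z-d['eye'][2])/r[:,2])[:,None]
E
python3 - <<'E'
from h import *
T=pickle.load(open('top0.pkl','rb'));S=pickle.load(open('scene0.pkl','rb'))
W=np.load('topW.npy')
m=(W[...,2]>.06)&(W[...,0]>.42)&(W[...,0]<.66)&(W[...,1]>-.16)&(W[...,1]<.13)
# exclude tumbler
n,l,st,c=cv2.connectedComponentsWithStats(m.astype(np.uint8)); print(st,c)
for i in range(1,n):
    if st[i,4]>500:
        r=cv2.minAreaRect((W[l==i][:,:2]*1000).astype(np.float32)); print(r)
# skirt: dark pixels
for n,d,roi in(('top',T,(245,295,268,318)),('scene',S,(195,245,335,385))):
    g=d['color'].max(2); k=(g<45).astype(np.uint8); mm=np.zeros_like(k); mm[roi[0]:roi[1],roi[2]:roi[3]]=k[roi[0]:roi[1],roi[2]:roi[3]]
    cs,_=cv2.findContours(mm,cv2.RETR_EXTERNAL,cv2.CHAIN_APPROX_NONE); cc=max(cs,key=cv2.contourArea).reshape(-1,2)
    P=rayplane(d,cc,.095)[:,:2]
    print(n,len(cc),cv2.minEnclosingCircle((P*1000).astype(np.float32)),cv2.fitEllipse((P*1000).astype(np.float32)))
# lid plane
pts=W[m&(W[...,1]<0.02)&(W[...,2]>.09)]
pts=pts[np.isfinite(pts[:,0])]
A=np.c_[pts[:,:2],np.ones(len(pts))]
for _ in range(3):
    s=np.linalg.lstsq(A,pts[:,2],rcond=None)[0]; r=pts[:,2]-A@s; k=abs(r)<.008; A=A[k];pts=pts[k]
print('lid slope',s,np.arctan(np.hypot(*s[:2])),np.arctan2(s[1],s[0])+np.pi, 'resid',r.std(),len(pts))
s0=readout.get_state(); print(R.from_quat(s0['tcp_rot']).as_matrix())
E
```

```text
[[     0      0    640    480 302426]
 [   267    221    107     80   4774]] [[319.54315767 239.20767064]
 [316.7660243  258.01864265]]
((547.0740356445312, -8.755386352539062), (144.09756469726562, 240.6263427734375), 15.851941108703613)
top 79 ((524.2625122070312, 61.78240966796875), 34.99570083618164) ((524.2168579101562, 61.68864822387695), (66.62930297851562, 67.37028503417969), 8.493233680725098)
scene 87 ((528.3834838867188, 61.62804412841797), 48.725830078125) ((531.93408203125, 63.93181228637695), (73.61033630371094, 90.49372100830078), 97.06886291503906)
lid slope [-0.74992054 -0.19820818  0.5467575 ] 0.6597298650660998 0.25839675886510216 resid 0.0022230781303959773 2319
[[-9.49157936e-04 -9.56857486e-01  2.90556107e-01]
 [-1.94159759e-03  2.90557454e-01  9.56855578e-01]
 [-9.99997665e-01  3.44064027e-04 -2.13361710e-03]]
```

```bash
cat >> h.py <<'E'
def proj(d,P):
    Rm=R.from_quat(d['attitude']).as_matrix(); c=(np.asarray(P,float)-d['eye'])@Rm
    return cv2.projectPoints(c,np.zeros(3),np.zeros(3),d['K'],d['dist'])[0].reshape(-1,2)
def box2w(p,pose):
    x,y,a=pose; p=np.asarray(p,float); c,s=np.cos(a),np.sin(a)
    return np.c_[x+c*p[:,0]-s*p[:,1],y+s*p[:,0]+c*p[:,1],p[:,2]]
def model(pose,turn=0,lift=0,lid=0):
    t=np.linspace(0,2*np.pi,60); L=[]
    L.append(np.array([[.07,-.12,.08],[.07,.12,.08],[-.07,.12,.08],[-.07,-.12,.08],[.07,-.12,.08]]))
    L.append(np.c_[.038*np.cos(t),.075+.038*np.sin(t),0*t+.095+lift])
    a=np.pi+.3+turn;u=np.array([np.cos(a),np.sin(a)]);v=np.array([-u[1],u[0]])
    o=np.array([0,.075])
    L.append(np.array([np.r_[o+i*.022*u+j*.006*v,.123+lift] for i,j in((1,1),(1,-1),(-1,-1),(-1,1),(1,1))]))
    L.append(np.array([np.r_[o+i*u+j*.007*v,.095+lift] for i,j in((.038,1),(.068,1),(.068,-1),(.038,-1))]))
    c,s=np.cos(lid),np.sin(lid)
    L.append(np.array([[.07-c*r-s*.004*0,y,.084+s*r] for r,y in((0,-.118),(.14,-.118),(.14,.028),(0,.028),(0,-.118))]))
    return [box2w(l,pose) for l in L]
def overlay(d,tag,roi,pose,f=4,**k):
    r0,r1,c0,c1=roi
    im=cv2.resize(d['color'][r0:r1,c0:c1,::-1],None,fx=f,fy=f,interpolation=cv2.INTER_CUBIC)
    for l,col in zip(model(pose,**k),[(0,255,255),(0,255,0),(255,0,255),(255,255,0),(0,128,255)]):
        q=((proj(d,l)-[c0,r0]+.5)*f).astype(np.int32); cv2.polylines(im,[q],False,col,1,cv2.LINE_AA)
    cv2.imwrite(f'pics/{tag}.png',im)
E
python3 - <<'E'
from h import *
T=pickle.load(open('top0.pkl','rb'));S=pickle.load(open('scene0.pkl','rb'))
pose=(.547,-.0088,np.deg2rad(15.5))
overlay(T,'ot0',(210,310,255,385),pose,6,lid=.66); overlay(S,'os0',(165,275,265,395),pose,5,lid=.66)
for n,d,roi in(('top',T,(245,295,268,318)),):
  for th in(45,55,65,75):
    g=d['color'].max(2); k=(g<th).astype(np.uint8); mm=np.zeros_like(k); mm[roi[0]:roi[1],roi[2]:roi[3]]=k[roi[0]:roi[1],roi[2]:roi[3]]
    cs,_=cv2.findContours(mm,cv2.RETR_EXTERNAL,cv2.CHAIN_APPROX_NONE); cc=max(cs,key=cv2.contourArea).reshape(-1,2)
    P=rayplane(d,cc,.095)[:,:2]
    print(th,cv2.minEnclosingCircle((P*1000).astype(np.float32)),cv2.fitEllipse((P*1000).astype(np.float32)))
E
```

```text
45 ((524.2625122070312, 61.78240966796875), 34.99570083618164) ((524.2168579101562, 61.68864822387695), (66.62930297851562, 67.37028503417969), 8.493233680725098)
55 ((524.2975463867188, 61.18115997314453), 36.17782974243164) ((524.4471435546875, 61.663002014160156), (68.81237030029297, 70.11150360107422), 10.613001823425293)
65 ((523.8756713867188, 61.458065032958984), 37.02488327026367) ((524.369873046875, 61.47765350341797), (70.8285903930664, 71.8598403930664), 3.3703296184539795)
75 ((524.1527709960938, 61.413448333740234), 37.619041442871094) ((524.2700805664062, 61.330299377441406), (71.68521881103516, 72.68374633789062), 177.67831420898438)
```

View pics/ot0.png

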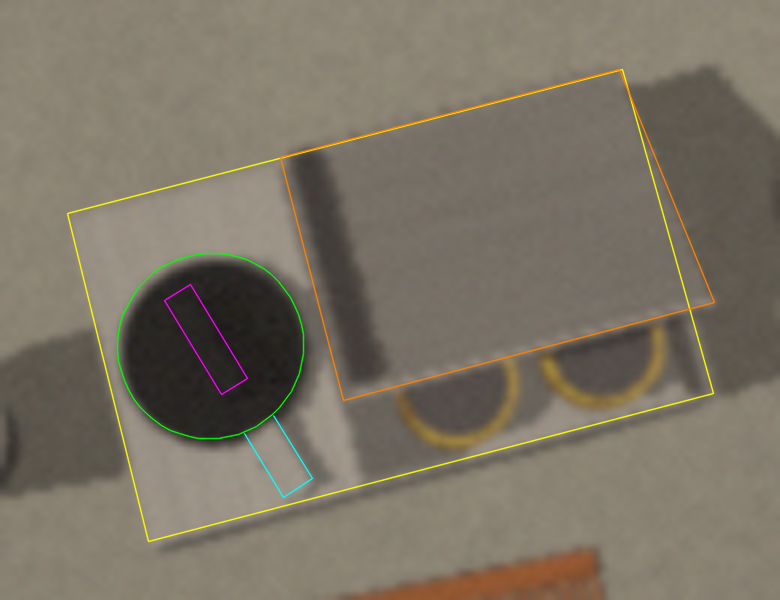

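View pics/os0.png

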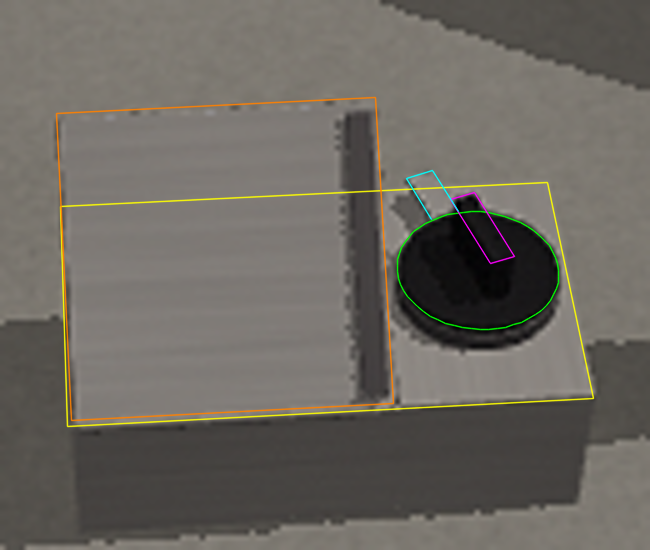

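```bash
python3 - <<'E'
from h import *
T=pickle.load(open('top0.pkl','rb'));S=pickle.load(open('scene0.pkl','rb'))
a=np.deg2rad(15.3)
pose=(.5442,-.0109,a)
overlay(T,'ot1',(225,310,260,330),pose,8,lid=.66); overlay(S,'os1',(190,260,325,400),pose,10,lid=.66)
E
```

```text
(no output)
```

View pics/ot1.png

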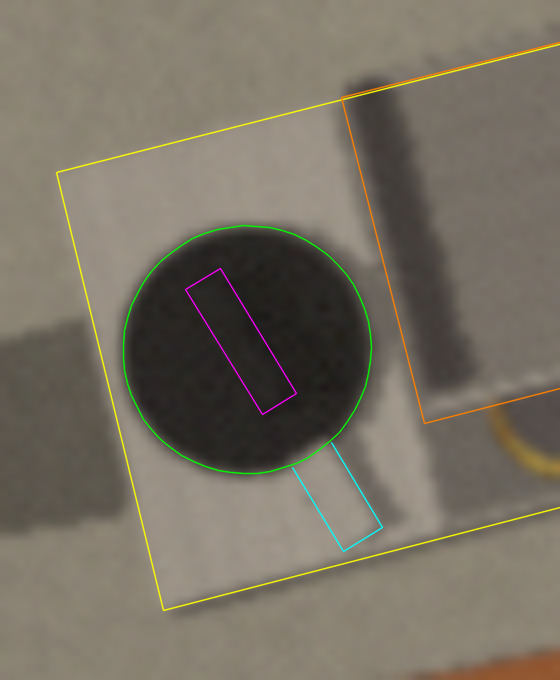

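View pics/os1.png

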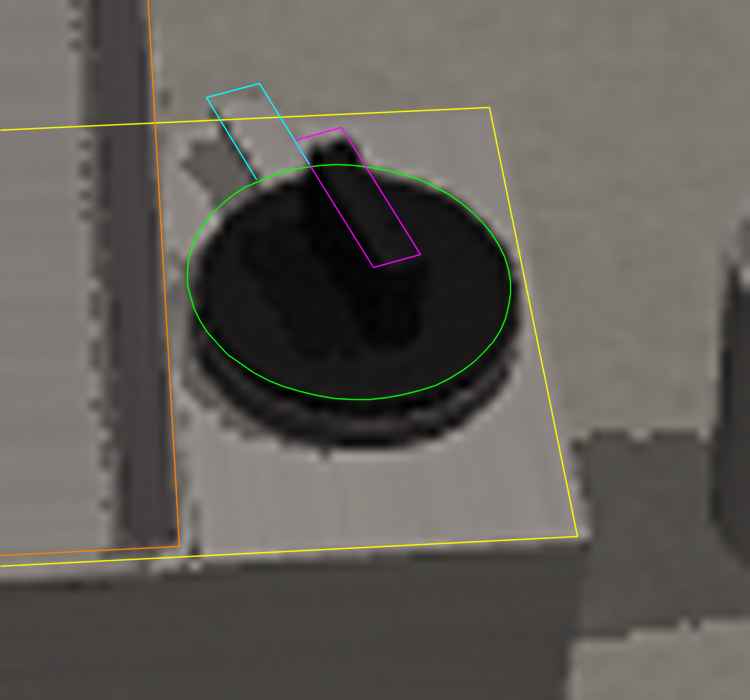

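The top view puts the knob axis at (524, 61.5) mm, and the scene view puts it at (527, 63.3) mm. I'll use the average, (525.7, 62.4). Box yaw is about 0.267 and the lid is about 0.66 open. Now I'll travel with the gripper shut, turning it towards the later knob grasp on the way.

move_arm --pt "0 0 -0.14 21 -44 0 255" --pt "0 0 -0.28 42 -88 0 255" --pt "0 0 -0.42 63 -132 0 255" --pt "0 0 -0.56 84 -176 0 255" --pt "0 0 -0.7 105 -220 0 255" --pt "0 0 -0.84 126 -264 0 255" --pt "0 0 -0.98 147 -308 0 255" --pt "0 0 -1.12 168 -352 0 255" --pt "0 0 -1.26 189 -396 0 255" --pt "0 0 -1.4 210 -440 0 255" --pt "0 0 -1.54 231 -484 0 255" --pt "0 0 -1.68 252 -528 0 255" --newtons 30

```text
time: 1.3
eef_pos: [0.448, 0.1154, 0.2298]
tcp_rot: [0.144, 0.693, -0.144, 0.692]
contact_force: [1.2, 0.4, 0.1]
opening: -0.001
```

move_arm --pt "0 0 -0.12 17 -35 0 255" --pt "0 0 -0.26 38 -78 -5 255" --pt "0 0 -0.4 59 -121 -20 255" --pt "0 0 -0.52 76 -156 -35 255" --pt "0 0 -0.6 85 -175 -50 255" --pt "0 0 -0.6 85 -175 -56 255"

```text
time: 1.9
eef_pos: [0.5326, -0.0617, 0.1716]
tcp_rot: [0.343, 0.62, -0.343, 0.616]
contact_force: [-0.7, 0.4, 0.1]
opening: -0.0
```

```bash
python3 - <<'E'
from h import *
s=readout.get_state(); print(s['time'],s['qpos'],s['eef_pos'],s['contact_force'],s['wrist_torque']); M=R.from_quat(s['tcp_rot']).as_matrix(); print(M, np.arctan2(M[1,2],M[0,2]))
E
```

```text
1.9 [-3.05353318e-01  4.11358958e-02  1.96868887e+00  1.58621147e-03
  1.13634292e+00  7.07895666e-01] [ 0.53261303 -0.06171576  0.17163472] [-0.69082835  0.37247209  0.09276668] [ 0.0013885   0.033947   -0.00977373]
[[-0.00393035  0.84890649  0.52852845]
 [ 0.00274753  0.52853971 -0.84890413]
 [-0.9999885  -0.00188434 -0.00440974]] -1.013924090539321
```

move_arm --pt "0 0 0 0 0 -12 255" --pt "0 0 0 0 0 -24 255" --pt "0 0 0 0 0 -36 255" --pt "0 0 0 0 0 -48 255" --pt "0 0 0 0 0 -60 255" --pt "0 0 0 0 0 -70 255" --pt "0 0 0 0 0 -78 255" --pt "0 0 0 0 0 -83 255" --pt "0 0 0 0 0 -85 255"

```text
time: 2.8
eef_pos: [0.5324, -0.0616, 0.0859]
tcp_rot: [0.343, 0.62, -0.343, 0.616]
contact_force: [-0.5, 0.1, -0.2]
opening: 0.001
```

move_arm --pt "0 0 0 0 0 -1 255" --pt "0 0 0 0 0 -2 255"

```text
time: 3.0
eef_pos: [0.5326, -0.0618, 0.0841]
tcp_rot: [0.344, 0.62, -0.343, 0.616]
contact_force: [0.5, -0.4, 0.1]
opening: -0.001
```

```bash
python3 - <<'E'
from h import *
d=snap('scene','scene1'); cv2.imwrite('pics/s1c.png',cv2.resize(d['color'][120:290,220:450],None,fx=3.4,fy=3.4,interpolation=cv2.INTER_CUBIC)[:,:,::-1])
E
```

```text
(no output)
```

View pics/s1c.png

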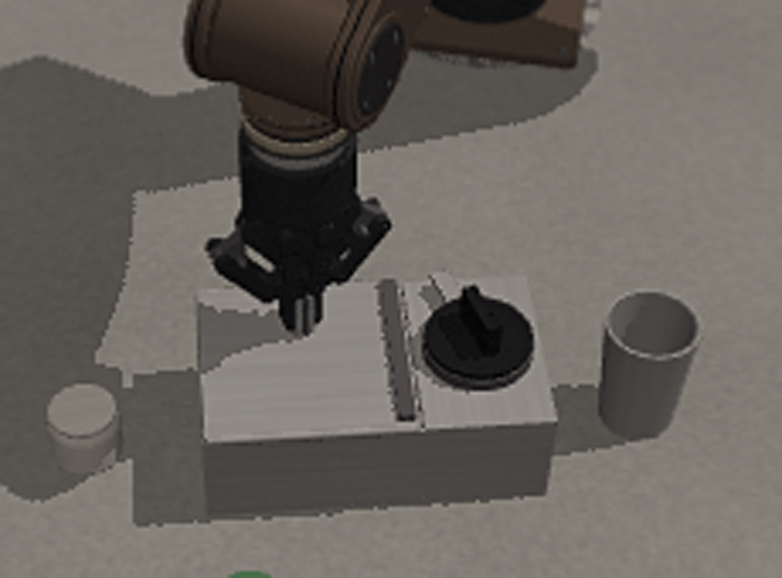

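The lid is down, almost or fully shut. I'll keep pressing in small steps until I feel the seat.

move_arm --pt "0 0 0 0 0 -0.7 255" --pt "0 0 0 0 0 -1.4 255"

```text
time: 3.25
eef_pos: [0.5329, -0.0619, 0.084]
tcp_rot: [0.343, 0.62, -0.343, 0.616]
contact_force: [-3.1, 0.9, 9.1]
opening: 0.003
```

The lid seated at z = 84.0 mm with 9 N. Next I go up and over the knob with the gripper half open.

move_arm --pt "0 0 0 0 0 30 255" --pt "0 0 0 0 0 70 200" --pt "0 0 0 0 30 86 120" --pt "0 0 0 -4 72 86 120" --pt "0 0 0.01 -7 110 86 120" --pt "0 0 0.01 -7 124.3 86 120" --pt "0 0 0.01 -7 124.3 86 120" --pt "0 0 0.01 -7 124.3 86 120"

```text
time: 4.05
eef_pos: [0.5261, 0.0619, 0.1699]
tcp_rot: [0.34, 0.622, -0.34, 0.618]
contact_force: [0.4, 1.1, 0.6]
opening: 0.529
```

```bash
cat >> h.py <<'E'
def st():
    s=readout.get_state(); M=R.from_quat(s['tcp_rot']).as_matrix()
    print('t',s['time'],'p',(s['eef_pos']*1000).round(2),'psi',round(np.arctan2(M[1,2],M[0,2]),4),'axis',M[:,0].round(4),'F',s['contact_force'].round(2),'T',s['wrist_torque'].round(3),'open',round(s['opening'],4),'q6',round(s['qpos'][5],3))
    return s
E
python3 - <<'E'
from h import *
st()
d=snap('scene','scene2'); cv2.imwrite('pics/s2c.png',cv2.resize(d['color'][120:290,220:450],None,fx=3.4,fy=3.4,interpolation=cv2.INTER_CUBIC)[:,:,::-1])
st()
E
```

```text
t 4.05 p [526.05  61.86 169.89] psi -1.0036 axis [-0.0042  0.002  -1.    ] F [0.38 1.08 0.61] T [-0.104  0.043  0.007] open 0.5293 q6 0.927
t 4.1 p [526.09  61.43 169.84] psi -1.0046 axis [-0.0044  0.0021 -1.    ] F [ 0.2  -0.55  0.21] T [-0.05  -0.016 -0.018] open 0.527 q6 0.927
```

View pics/s2c.png

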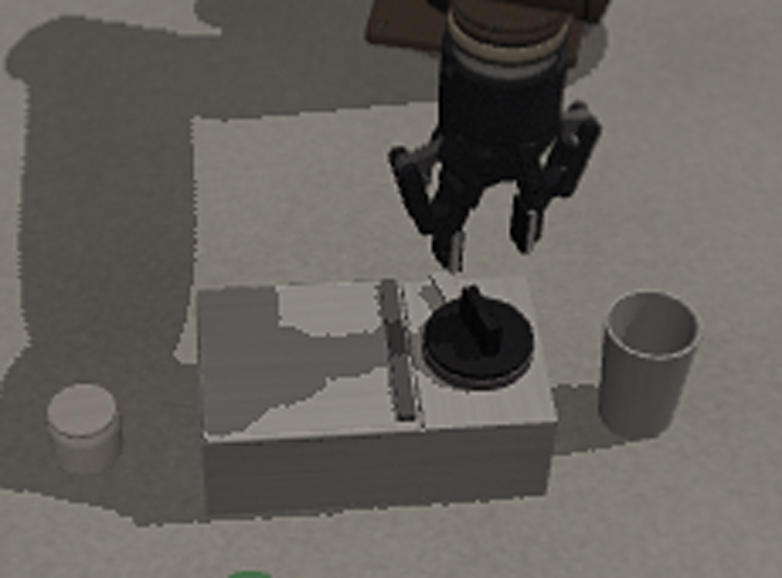

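The lid lies shut and the jaws are above the bar, either side of it. I'll lower over the bar.

move_arm --pt "0 0 0 -0.3 0.8 -15 120" --pt "0 0 0 -0.3 0.8 -35 120" --pt "0 0 0 -0.3 0.8 -50 120" --pt "0 0 0 -0.3 0.8 -60 120" --pt "0 0 0 -0.3 0.8 -66 120" --pt "0 0 0 -0.3 0.8 -67 120" --pt "0 0 0 -0.3 0.8 -67 120" --newtons 20

```text
time: 4.8
eef_pos: [0.5262, 0.0622, 0.1031]
tcp_rot: [0.34, 0.621, -0.34, 0.618]
contact_force: [-0.6, -0.2, 0.5]
opening: 0.529
```

```bash
python3 - <<'E'
from h import *
st()
d=snap('scene','scene3'); cv2.imwrite('pics/s3c.png',cv2.resize(d['color'][170:260,310:410],None,fx=6,fy=6,interpolation=cv2.INTER_CUBIC)[:,:,::-1])
st()
E
```

```text
t 4.8 p [526.16  62.15 103.09] psi -1.0047 axis [-0.0038  0.0021 -1.    ] F [-0.56 -0.22  0.45] T [-0.01   0.019  0.001] open 0.5285 q6 0.929
t 4.85 p [526.37  62.2  103.48] psi -1.0046 axis [-0.0031  0.002  -1.    ] F [ 0.04 -1.09  0.18] T [ 0.019 -0.039 -0.022] open 0.528 q6 0.929
```

View pics/s3c.png

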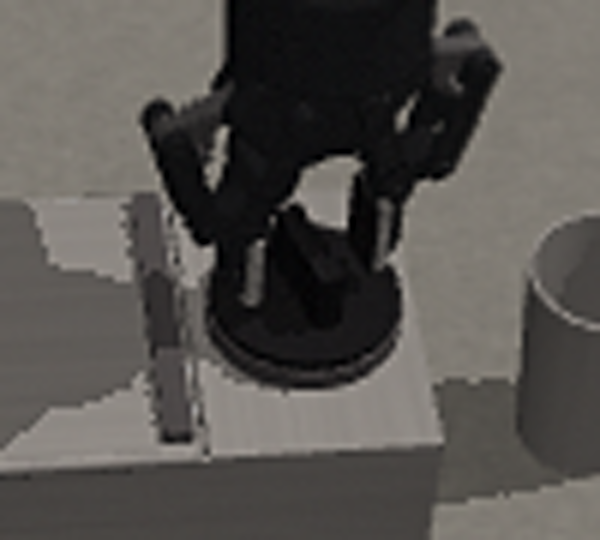

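The fingers straddle the bar: left finger at about (250,275), right at (382,235) and bar at (318,275) in the crop. I'll close gently.

move_arm --pt "0 0 0 0 0 0 170" --pt "0 0 0 0 0 0 200" --pt "0 0 0 0 0 0 215" --pt "0 0 0 0 0 0 230" --pt "0 0 0 0 0 0 240" --newtons 20

```text
time: 5.35
eef_pos: [0.5263, 0.0632, 0.1042]
tcp_rot: [0.341, 0.621, -0.34, 0.618]
contact_force: [-3.4, 4.4, 4.7]
opening: 0.133
```

```bash
python3 - <<'E'
from h import *
st()
E
```

```text
t 5.35 p [526.25  63.2  104.22] psi -1.0048 axis [-0.0035  0.004  -1.    ] F [-3.39  4.4   4.71] T [0.781 0.434 0.011] open 0.1335 q6 0.929
```

move_arm --pt "0 0 0 -0.4 0.7 0.6 240" --pt "0 0 0 -0.4 0.7 0.6 240"

```text
time: 5.55
eef_pos: [0.5261, 0.0634, 0.1043]
tcp_rot: [0.341, 0.621, -0.34, 0.619]
contact_force: [1.6, -0.9, -3.0]
opening: 0.136
```

```bash
python3 - <<'E'
from h import *
st()
E
```

```text
t 5.55 p [526.08  63.37 104.33] psi -1.0043 axis [-0.0021  0.0024 -1.    ] F [ 1.6  -0.94 -2.97] T [-0.194 -0.391 -0.021] open 0.1358 q6 0.93
```

move_arm --pt "0 0 0 0 0 2.5 240" --pt "0 0 0 0 0 5 240" --pt "0 0 0 0 0 7.5 240" --pt "0 0 0 0 0 9.5 240" --pt "0 0 0 0 0 10.5 240" --pt "0 0 0 0 0 10.5 240"

```text
time: 6.15
eef_pos: [0.526, 0.0633, 0.1148]
tcp_rot: [0.341, 0.621, -0.34, 0.619]
contact_force: [3.3, 0.2, -8.3]
opening: 0.133
```

```bash
python3 - <<'E'
from h import *
st()
d=snap('scene','scene4'); cv2.imwrite('pics/s4c.png',cv2.resize(d['color'][170:260,310:410],None,fx=6,fy=6,interpolation=cv2.INTER_CUBIC)[:,:,::-1])
st()
E
```

```text
t 6.15 p [526.03  63.34 114.76] psi -1.0042 axis [-0.0022  0.0024 -1.    ] F [ 3.26  0.25 -8.3 ] T [ 0.011 -0.715 -0.014] open 0.1333 q6 0.93
t 6.2 p [526.03  63.37 114.71] psi -1.0042 axis [-0.0021  0.0023 -1.    ] F [ 2.77  1.61 -8.26] T [ 0.006 -0.688 -0.052] open 0.1322 q6 0.93
```

View pics/s4c.png

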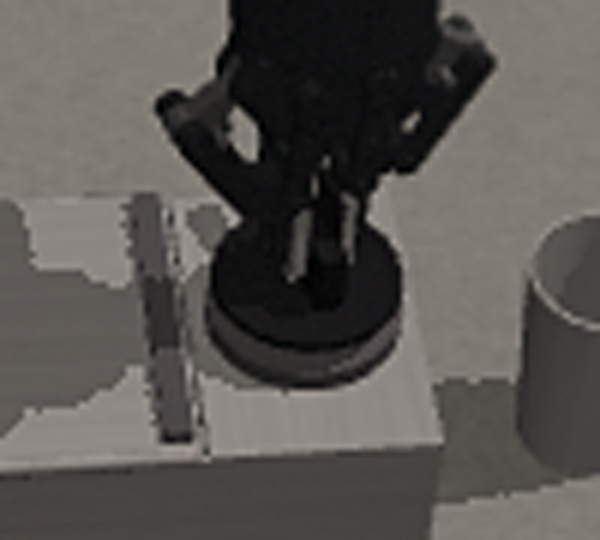

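The knob is lifted, with the skirt raised clear in the view, about 10.4 mm up and 8 N pull, short of the stop. Now I turn it anticlockwise, checking side forces as I go.

move_arm --pt "0 0 0.07 0 0 0 240" --pt "0 0 0.15 0 0 0 240" --pt "0 0 0.23 0 0 0 240" --pt "0 0 0.3 0 0 0 240" --pt "0 0 0.3 0 0 0 240"

```text
time: 6.7
eef_pos: [0.5259, 0.0636, 0.1145]
tcp_rot: [0.244, 0.665, -0.244, 0.662]
contact_force: [2.7, 1.6, -7.5]
opening: 0.135
```

```bash
python3 - <<'E'
from h import *
st()
E
```

```text
t 6.7 p [525.88  63.57 114.51] psi -0.7044 axis [-0.0031  0.0021 -1.    ] F [ 2.73  1.6  -7.52] T [ 0.194 -0.741 -0.003] open 0.1345 q6 0.631
```

move_arm --pt "0 0 0.08 0.2 0.1 0.2 240" --pt "0 0 0.17 0.2 0.1 0.2 240" --pt "0 0 0.26 0.2 0.1 0.2 240" --pt "0 0 0.35 0.2 0.1 0.2 240" --pt "0 0 0.43 0.2 0.1 0.2 240" --pt "0 0 0.48 0.2 0.1 0.2 240" --pt "0 0 0.48 0.2 0.1 0.2 240"

```text
time: 7.4
eef_pos: [0.5255, 0.0638, 0.1144]
tcp_rot: [0.08, 0.704, -0.08, 0.701]
contact_force: [2.5, 1.9, -7.7]
opening: 0.133
```

```bash
python3 - <<'E'
from h import *
st()
E
```

```text
t 7.4 p [525.53  63.82 114.36] psi -0.2258 axis [-5.1e-03  8.0e-04 -1.0e+00] F [ 2.54  1.93 -7.74] T [ 0.168 -0.544  0.003] open 0.1334 q6 0.154
```

Turned about 0.78. Now I lower onto the flat gate top in small steps.

move_arm --pt "0 0 0 0.2 0.1 -1 240" --pt "0 0 0 0.2 0.1 -2 240" --pt "0 0 0 0.2 0.1 -2 240"

```text
time: 7.7
eef_pos: [0.5255, 0.0639, 0.1123]
tcp_rot: [0.08, 0.705, -0.08, 0.701]
contact_force: [1.8, 0.4, -6.8]
opening: 0.135
```

move_arm --pt "0 0 0 0.1 0.1 -0.5 240" --pt "0 0 0 0.1 0.1 -0.5 240"

```text
time: 7.9
eef_pos: [0.5256, 0.0639, 0.1122]
tcp_rot: [0.08, 0.705, -0.08, 0.7]
contact_force: [0.5, -0.1, -2.8]
opening: 0.14
```

move_arm --pt "0 0 0 0 0 -0.4 240" --pt "0 0 0 0 0 -0.4 240"

```text
time: 8.1
eef_pos: [0.5256, 0.0639, 0.1121]
tcp_rot: [0.08, 0.705, -0.08, 0.7]
contact_force: [0.4, 0.8, -3.5]
opening: 0.136
```

The knob is standing on the gate: contact at z about 112.1, with the pull down to 3 N. I'll turn in small steps with a light touch, watching Fz and z.

move_arm --pt "0 0 0.02 0 0 -0.6 240" --pt "0 0 0.04 0 0 -0.6 240" --pt "0 0 0.04 0 0 -0.6 240"

```text
time: 8.4
eef_pos: [0.5256, 0.0639, 0.1118]
tcp_rot: [0.065, 0.706, -0.066, 0.702]
contact_force: [-1.5, 0.7, -2.2]
opening: 0.136
```

```bash
python3 - <<'E'
from h import *
st()
E
```

```text
t 8.4 p [525.61  63.95 111.76] psi -0.1859 axis [-6.5e-03  2.0e-04 -1.0e+00] F [-1.53  0.68 -2.17] T [0.027 0.05  0.019] open 0.1363 q6 0.116
```

move_arm --pt "0 0 0.03 0 0 -0.6 240" --pt "0 0 0.03 0 0 -0.6 240"

```text
time: 8.6
eef_pos: [0.5256, 0.064, 0.1114]
tcp_rot: [0.055, 0.707, -0.055, 0.703]
contact_force: [-1.4, 1.0, -1.2]
opening: 0.13
```

move_arm --pt "0 0 0.03 0 0 -0.6 240" --pt "0 0 0.03 0 0 -0.6 240"

```text
time: 8.8
eef_pos: [0.5255, 0.0639, 0.11]
tcp_rot: [0.044, 0.708, -0.044, 0.703]
contact_force: [1.2, 0.9, -6.0]
opening: 0.133
```

```bash
python3 - <<'E'
from h import *
st()
E
```

```text
t 8.8 p [525.47  63.91 109.96] psi -0.1248 axis [-6.4e-03 -3.0e-04 -1.0e+00] F [ 1.22  0.92 -5.98] T [ 0.031 -0.36   0.067] open 0.1327 q6 0.055
```

z fell 1.4 mm and the full spring pull came back, so the pin is dropping into the notch at a turn of about 0.88. Lowering gently.

move_arm --pt "0 0 0 0 0 -1 240" --pt "0 0 0 0 0 -2 240" --pt "0 0 0 0 0 -2 240"

```text
time: 9.1
eef_pos: [0.5255, 0.0639, 0.1075]
tcp_rot: [0.044, 0.708, -0.044, 0.704]
contact_force: [1.6, 1.4, -6.2]
opening: 0.132
```

```bash
python3 - <<'E'
from h import *
st()
E
```

```text
t 9.1 p [525.47  63.88 107.54] psi -0.1248 axis [-6.3e-03 -3.0e-04 -1.0e+00] F [ 1.62  1.4  -6.2 ] T [ 0.025 -0.417  0.057] open 0.1321 q6 0.055
```

move_arm --pt "0 0 0 0 0 -1 240" --pt "0 0 0 0 0 -2 240" --pt "0 0 0 0 0 -2.5 240" --pt "0 0 0 0 0 -2.5 240"

```text
time: 9.5
eef_pos: [0.5255, 0.0639, 0.105]
tcp_rot: [0.044, 0.708, -0.044, 0.704]
contact_force: [0.9, 0.5, -4.9]
opening: 0.134
```

```bash
python3 - <<'E'
from h import *
st()
E
```

```text
t 9.5 p [525.51  63.91 105.05] psi -0.1246 axis [-6.2e-03 -3.0e-04 -1.0e+00] F [ 0.86  0.52 -4.87] T [ 0.088 -0.261  0.047] open 0.1342 q6 0.055
```

move_arm --pt "0 0 0 0 0 0 200" --pt "0 0 0 0 0 0 160" --pt "0 0 0 0 0 0 120" --pt "0 0 0 0 0 0 120"

```text
time: 9.9
eef_pos: [0.5259, 0.0638, 0.1056]
tcp_rot: [0.044, 0.708, -0.044, 0.704]
contact_force: [-0.4, 0.4, 0.0]
opening: 0.533
```

move_arm --pt "0 0 0 0 0 10 120" --pt "0 0 0 0 0 30 120" --pt "0 0 0 0 0 60 120" --pt "0 0 0 0 0 90 120" --pt "0 0 0 -30 0 120 120" --pt "0 0 0 -30 40 150 120" --pt "0 0 0 -30 80 170 120" --pt "0 0 0 -30 120 180 120" --pt "0 0 0 -30 160 180 120" --pt "0 0 0 -30 200 180 120" --pt "0 0 0 -30 200 180 120" --pt "0 0 0 -30 200 180 120"

```text
time: 11.1
eef_pos: [0.4956, 0.2645, 0.2862]
tcp_rot: [0.043, 0.707, -0.044, 0.704]
contact_force: [0.7, 0.5, 0.4]
opening: 0.529
```

```bash
python3 - <<'E'
from h import *
st()
S=snap('scene','scene5');T=snap('top','top5')
overlay(S,'os5',(180,270,265,395),(.5465,-.0092,.267),6,lid=0,turn=.88)
overlay(T,'ot5',(210,310,255,385),(.5442,-.0109,.267),6,lid=0,turn=.88)
E
```

```text
t 11.1 p [495.64 264.48 286.25] psi -0.1228 axis [-4.8e-03 -9.0e-04 -1.0e+00] F [0.65 0.52 0.43] T [ 0.014  0.012 -0.046] open 0.5286 q6 0.432
```

View pics/os5.png

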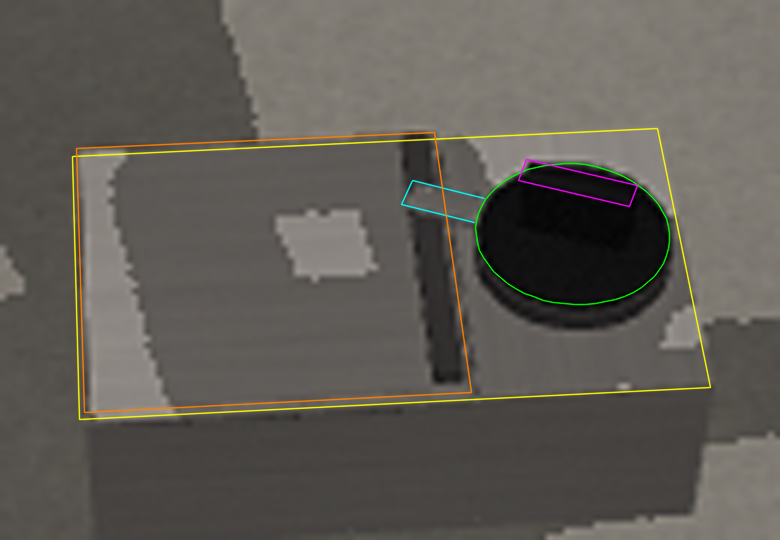

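View pics/ot5.png

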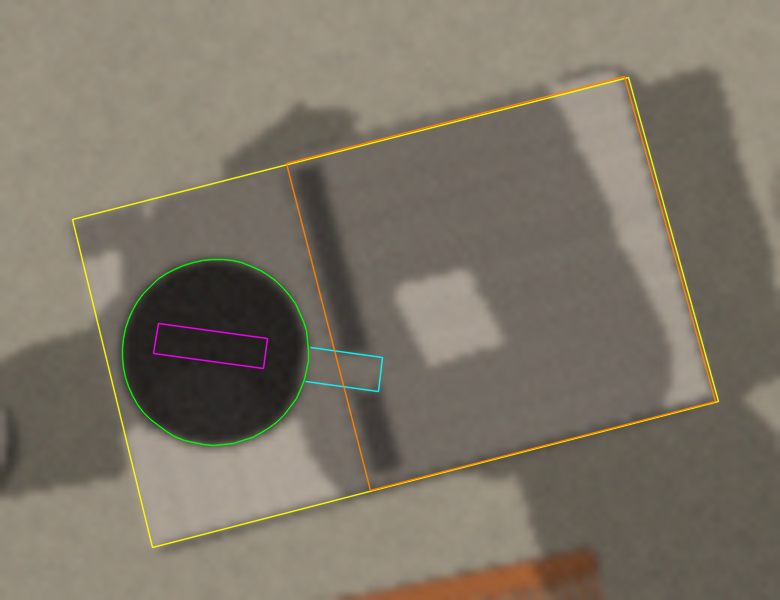

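View pics/scene5.png

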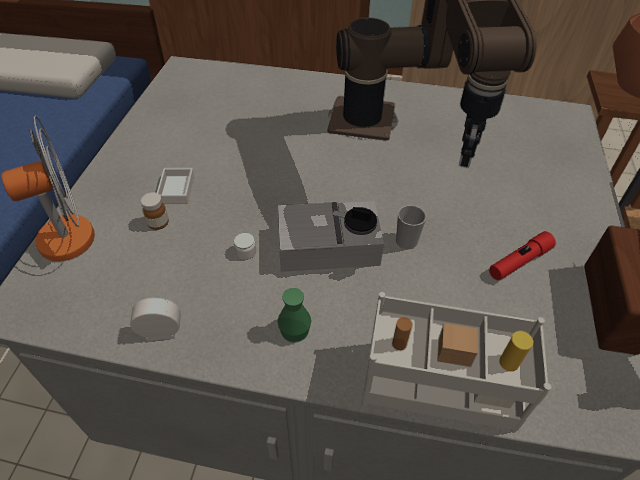

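The lid is shut, the tongue reaches over the strip at about (420,195) in the scene crop, and the other objects are unmoved. Next I compare skirt and bar heights before and after.

```bash
python3 - <<'E'
from h import *
for c,x,y,yaw in(('top',.5242,.0614,.267),('scene',.5267,.0632,.267)):
  for k in('0','5'):
    W=cloud(pickle.load(open(f'{c}{k}.pkl','rb')))
    r=np.hypot(W[...,0]-x,W[...,1]-y)
    a=yaw+.3+(.88 if k=='5' else 0)
    al=(W[...,0]-x)*np.cos(a)+(W[...,1]-y)*np.sin(a); ac=-(W[...,0]-x)*np.sin(a)+(W[...,1]-y)*np.cos(a)
    sk=(r<.034)&(abs(ac)>.011)&(W[...,2]>.085)&(W[...,2]<.112); bar=(abs(al)<.02)&(abs(ac)<.004)&(W[...,2]>.11)
    box=np.array([np.cos(yaw),np.sin(yaw)])
    dk=(r>.045)&(r<.06)&(W[...,2]>.07)&((W[...,0]-x)*-np.sin(yaw)+(W[...,1]-y)*np.cos(yaw)>-.02)
    print(c,k,'skirt',np.median(W[sk][:,2]).round(4),sk.sum(),'bar',np.median(W[bar][:,2]).round(4),bar.sum(),'deck',np.median(W[dk][:,2]).round(4))
  b=W[(r<.03)&(W[...,2]>.113)]
  cov=np.linalg.eigh(np.cov(b[:,:2].T)); v=cov[1][:,1]; print('bar dir',np.arctan(v[1]/v[0]),'turn',np.arctan(v[1]/v[0])-.567, 'tongue/lid z',)
st()
E
```

```text
top 0 skirt 0.0938 361 bar 0.1223 55 deck 0.079
top 5 skirt 0.0938 359 bar 0.1217 54 deck 0.0789
bar dir 1.4559408988875138 turn 0.8889408988875138 tongue/lid z
scene 0 skirt 0.0939 245 bar 0.122 54 deck 0.0791
scene 5 skirt 0.0939 171 bar 0.121 72 deck 0.0791
bar dir 1.4786331640889956 turn 0.9116331640889956 tongue/lid z
t 11.2 p [495.93 263.14 285.97] psi -0.1253 axis [-5.1e-03 -8.0e-04 -1.0e+00] F [ 0.64  0.02 -0.35] T [ 0.038 -0.044  0.001] open 0.5316 q6 0.432
```

The skirt height is the same before and after (93.8 mm), so the knob is fully down. Turn is about 0.89, the lid is shut and the arm is clear.

```bash
python3 - <<'E'
from h import *
print(ctrl.sign_off())
E
```

```text
the job is handed in; nothing more can be done
None
```

The box is shut and latched, and I handed the job in at about 11 s of the 64 s allowed; sign-off reports no verdict.

- **Lid:** I pressed it down until it seated at z = 84.0 mm with about 9 N.
- **Knob:** I gripped the bar at 20 N, pulled it up about 10.4 mm and turned it anticlockwise. I then let it down lightly on the gate and felt along until it fell into the notch at a turn of about 0.88. I lowered it nearly all the way and let go for the last half millimetre or so. The vertical pull I read never passed about 8.3 N.

**Last checks:**
- **Height:** the skirt top measured 93.8 mm in the top view and 93.9 mm in the scene view, the same as before, so the knob is fully down. The bar top read 0.6 to 1 mm lower than before, which I put down to depth noise.
- **Latch:** the pictures show the tongue over the lid's strip. The bar's turn reads 0.89 from the top camera and 0.91 from the scene camera.
- **Other things:** the scene view shows them unmoved, judged by eye. The comb is hidden there and only partly shows in the top crop, in the same place. The arm stands clear with the gripper open.

**Disagreement:** the two cameras differed by about 3 mm on the knob's position. I used the average and corrected it by feel while gripping.

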